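# Stow the mast section behind the stake

### The job

Put the loose olive mast section away in the empty front bay of the stowage rack, only pushing it along the bench and never lifting it: slide one end in behind the upright stake first, then push the other end in, until the whole section lies flat against the rail at the back of the bay. Leave the multimeter, the screw jar and the brass coupler where they are.

Things in the scene. Friction and masses are not known exactly. Their poses are not given: they have to be found in the camera images.
- mast: the loose mast section: straight olive square tube, 300 x 36 x 36 mm, about 0.4 kg, with grey collars and thin yellow bands near both ends; lies flat on the bench, where it slides: pushed square near one end it turns about a point some 180 to 230 mm from that end. Origin at the centre of its underside; its y axis runs along its length, z up
- mast_left (a point): centre of the section's end face at its own +y end, 150 mm from the middle, 18 mm above the underside
- mast_right (a point): centre of the section's end face at its own -y end, 150 mm from the middle, 18 mm above the underside
- rack: grey steel stowage rack fixed to the bench, 48 mm high; its front bay, open to the robot and floored by the bench, is empty, the one behind it holds two sections. Origin: bench level, middle of the front face of the front bay's back rail (which the section must lie against). x points deeper into the rack, away from the robot; y runs along the rail, to the left seen from the robot
- bay_left (a point): bench-level front corner, on the inner face, of the bay's left end plate (6 mm thick, 48 mm high): 85 mm in front of the back rail, 195 mm left (rack +y) of the bay's middle. Low bolted foot flanges stand outside the plates
- bay_right (a point): the same corner of the right end plate, 195 mm to the right (rack -y); the bay is 390 mm long between the plates
- stake: upright steel stake, yellow top, 25 mm diameter, 62 mm high, fixed in one of two sockets at the bay's mouth: its axis is 82.5 mm in front of the back rail and 90 mm left or right of the bay's middle. It leaves 70 mm clear to the back rail and 272.5 mm to the farther end plate. Origin at its foot; same axes as the rack
- meter: yellow hand multimeter lying on the bench, 150 x 76 x 42 mm, loose, to be left alone; origin at the centre of its underside
- jar: small glass screw jar with a red lid, 48 mm diameter, 50 mm high, loose, to be left alone; origin at the centre of its underside
- coupler: small brass coaxial coupler standing on end, 26 mm diameter, 44 mm high, loose, to be left alone; origin at the centre of its underside
Things that resemble listed ones, but are neither listed nor needed, are in the scene too. What is shaped like the stake but blue is not meant.

How it is judged:
By the outcome, as a careful person would: the job done as asked, in the order asked, and still so for the second after the job is handed in, with the robot touching nothing.
It also fails if it takes over 72 s, if anything falls off the work surface, if the arm or the gripper's body presses on something with over 40 N, if the wrist force passes 120 N, or if a joint passes its speed limit or range.

### The arm

A 6-joint arm with a two-finger parallel gripper is mounted at the origin on the work surface. World frame = base frame: x ahead of the robot, y to its left, z up, the work surface at z = 0. Lengths are in m, angles in degrees, forces in N, time in s.
With the tool pointing down it reaches from about 0.2 to 0.875 m from the base axis. Payload 3.4 kg.
Tool frame: the origin (TCP) lies at the very end of the fingers, on their centre line; the grasp point (between the pads) lies 19 mm behind it (robot.pinch_z is the distance from the TCP to the grasp point, in m); z points along the fingers, y is the line along which they close (so a half turn about z gives the same grasp; the last joint's range is limited). The gripper opens to 94 mm and grips with 3 to 60 N. Pads are 16 mm wide; open, the fingers measure 119 mm over their backs; the gripper's body (75 mm by 177 mm) begins 78 mm behind the grasp point.
Start: joints at [58.442, 15.808, 86.224, -0, 77.962, -6.933], TCP at [0.24, 0.523, 0.205] pointing down, gripper open.
Joint ranges: [-165.64, 165.64], [-43.16, 119.46], [12.63, 154.43], [-67.54, 247.53], [6.08, 155.33], [-154.97, 154.97]. Speed limits (degrees/s): [147.25, 147.25, 180, 180, 180, 180].

### API

Orientations are given as [roll, pitch, yaw] about the fixed x, y, z axes, in that order (R = Rz(yaw) Ry(pitch) Rx(roll)).
In Python, from station import status, vision, close_job, robot gives the robot as it stands.
- The arm moves only by the tool apply_moves, never from a script. Its argument "series" is a list of rows, each an object of numbers: "x", "y", "z": the shift along the tool's x, y, z in cm; "wx", "wy", "wz": the turn, a rotation vector about the tool's x, y, z in degrees; "grip": the finger opening in cm, from 0 to 9.4. A call has 1 to 10 rows; each row is the pose to reach, as a shift and turn from the pose commanded when the call began, along the tool's axes at that moment; what a row does not reach only later rows make up. A row lasts 1/10 s, in which the tool goes at most 50 mm and 8.59 degrees, less where a joint would pass 70% of its speed; a pose out of reach is approached as far as the arm can. A call with a gripper value outside its range is refused whole. The fingers move at their own pace and stop on an object; "force" is the grip in N (left out, the last holds). Time passes only in rows, so rows that repeat a pose let the fingers close. It gives the time, the measured TCP pose, the force, the opening and the grip force at its end, in the units of the state.
- status.read_state(): the state, without advancing time (a new reading comes with each control period).
- vision.capture(name): name is "side" or "top"; returns a dict with "image" (420x560x3 uint8, red, green, blue), "z_map" (420x560 float32, m along the optical axis (not along the pixel's ray), 0 where there is no reading), "camera_matrix" (3x3 intrinsics, pixels), "R" (3x3) and "t" (3): a world point X has camera coordinates R X + t. Camera axes: x right, y down, z forward; pixel columns grow to the right and rows downward; lengths in m; the calibration is good to about 2 mm. A picture is of the moment at which its call begins.
- close_job(): hands the job in; it is judged then, once.
Trained networks look in the newest picture that a camera, given by its name, has taken for a name from the list of things; names that differ only in an ending like _2 or _b are one class to them, and where a whole thing is asked for, a point or a joint stands for the part that bears it (a point fixed in the world has none). Each returns a list of dicts, best first, with "p" (0 to 1); they miss things now and then, are a little off and sometimes report something else, mostly with a low value. They report only what shows in the picture. A call takes as long as a camera call. They do not tell look-alikes from the thing itself.
- vision.spot_in(camera, thing): "location" ([column, row] in pixels, amid what is visible of it).
- vision.masks_of(camera, thing): "mask" (420x560 bool, what is visible of it) and "location" ([column, row] in pixels, amid what is visible of it).
The state is a dict: "time": time; "joint_positions": joint angles; "dq": joint speeds; "tau": joint torques, N m; "tcp_pos": TCP position; "ee_rot": TCP orientation; "contact_force": force on the tool from outside, world axes, zero at the start; "moment": the same for the moment, N m; "grip_width": opening from 0.0 (shut) to 1.0 (fully open); "grasp_force": force on a finger pad.
Only numpy, scipy, OpenCV 4.12 (cv2) and the standard library are available. Lean on these libraries where they do the work, as an engineer would, in place of code of your own. Each camera call takes 0.05 s, during which the arm holds its last target. There are 200 camera calls.

## Working session

There is one attempt and no reset: what is moved stays moved. The work goes in short steps, Python scripts to look and compute and a tool call to move; the robot and the scene stay as the last step left them, time stands still between calls to the robot, and variables do not carry over. Pictures are saved under pics/ and viewed, at most 10 in all, crops included, and the job is handed in when it is done.

Besides the shell and the picture viewer there is one more tool, called after ">>>" as a command line: name --argument value ..., lists and objects as JSON in quotes. apply_moves: Moves the arm, as the interface text tells. Its arguments: {"type":"object","properties":{"series":{"type":"array"},"force":{"type":"number"}},"required":["series"]}

```bash
mkdir -p pics; cat > h.py <<'E'
import numpy as np, cv2
from station import status, vision, robot
def cap(n): return vision.capture(n)
def save(c,f): cv2.imwrite('pics/'+f,c['image'][:,:,::-1])
def pts(c,mask=None):
    z=c['z_map']; K=c['camera_matrix']
    m=(z>0) if mask is None else (z>0)&mask
    v,u=np.nonzero(m); d=z[v,u]
    X=np.c_[(u-K[0,2])/K[0,0]*d,(v-K[1,2])/K[1,1]*d,d]
    return (X-c['t'])@c['R']
def at(c,u,v,r=1):
    m=np.zeros(c['z_map'].shape,bool); m[v-r:v+r+1,u-r:u+r+1]=1
    return np.median(pts(c,m),0)
E
python3 - <<'E'
from h import *
for n in('top','side'):
    c=cap(n); save(c,n+'0.png')
    print(n,'cam',-c['R'].T@c['t'])
    for t in('mast','rack','stake','meter','jar','coupler'):
        for r in vision.masks_of(n,t)[:4]:
            p=pts(c,r['mask'])
            print(t,round(r['p'],2),np.round(r['location']),r['mask'].sum(),np.median(p,0).round(3) if len(p) else None, np.percentile(p,[2,98],axis=0).round(3).tolist() if len(p) else None)
print(status.read_state()['contact_force'], status.read_state()['time'])
E
```

```text
top cam [0.28749971 0.01928052 1.54465279]
rack 0.7 [262. 191.] 4624 [0.692 0.033 0.035] [[0.589, -0.193, -0.001], [0.748, 0.248, 0.052]]
stake 0.69 [293. 231.] 108 [ 0.565 -0.062  0.051] [[0.554, -0.081, -0.002], [0.58, -0.049, 0.068]]
stake 0.62 [359. 229.] 152 [ 0.575 -0.262  0.026] [[0.561, -0.282, -0.004], [0.602, -0.25, 0.067]]
stake 0.39 [396. 198.] 66 [ 0.668 -0.401  0.04 ] [[0.661, -0.415, 0.009], [0.68, -0.393, 0.049]]
meter 0.68 [144. 201.] 1262 [0.664 0.408 0.035] [[0.594, 0.372, -0.001], [0.74, 0.449, 0.045]]
jar 0.79 [380. 214.] 226 [ 0.61  -0.345  0.048] [[0.59, -0.367, 0.003], [0.632, -0.327, 0.057]]
coupler 0.49 [398. 196.] 87 [ 0.67  -0.401  0.038] [[0.661, -0.416, 0.001], [0.685, -0.392, 0.049]]
side cam [ 0.33163086 -0.59168038  0.73253462]
mast 0.61 [233. 252.] 1939 [ 0.462 -0.062  0.036] [[0.426, -0.175, 0.0], [0.505, 0.112, 0.04]]
rack 0.85 [316. 214.] 7625 [ 0.687 -0.041  0.036] [[0.574, -0.198, 0.001], [0.75, 0.222, 0.05]]
stake 0.69 [330. 314.] 397 [ 0.576 -0.276  0.039] [[0.567, -0.285, -0.0], [0.593, -0.258, 0.064]]
stake 0.68 [280. 242.] 331 [ 0.569 -0.074  0.035] [[0.557, -0.082, -0.0], [0.586, -0.053, 0.064]]
meter 0.82 [243. 125.] 1092 [0.667 0.386 0.034] [[0.597, 0.367, 0.001], [0.743, 0.459, 0.043]]
jar 0.92 [365. 341.] 722 [ 0.608 -0.358  0.049] [[0.592, -0.374, 0.006], [0.633, -0.334, 0.052]]
coupler 0.7 [412. 354.] 279 [ 0.669 -0.409  0.039] [[0.662, -0.419, 0.004], [0.683, -0.397, 0.046]]
[-0.32570321  0.34135262 -0.29088016] 0.7
```

View pics/top0.png

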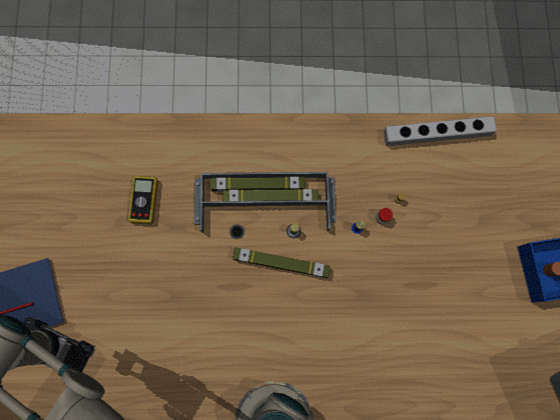

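View pics/side0.png

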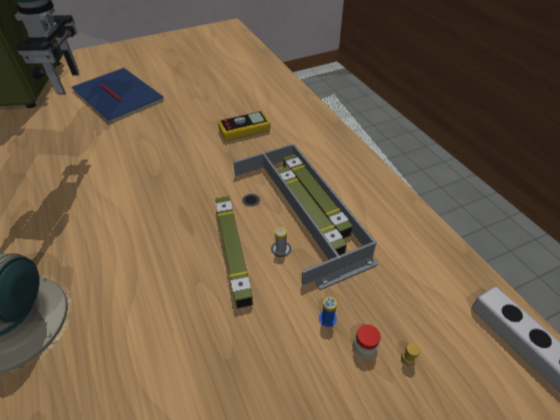

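The top view shows the real stake (grey, yellow top) at (293,231), in the right socket. The left socket at (237,231) is empty, and the blue look-alike is at (359,227). The mast lies at (282,263), in front of the bay. Next I'll measure exact poses.

```bash
cat >> h.py <<'E'
def mast(show=True):
    """mast pose from olive/grey top surface points near z=36mm; both cameras"""
    out=[]
    for n in('top','side'):
        c=cap(n); rs=[r for r in vision.masks_of(n,'mast')]
        P=pts(c); ok=(abs(P[:,2]-.036)<.005)&(P[:,0]>.36)&(P[:,0]<.66)&(abs(P[:,1]-.02)<.26)
        out.append((n,P[ok]))
    return out
E
python3 - <<'E'
from h import *
for n in('top','side'):
    c=cap(n);P=pts(c)
    # mast
    for lo,hi in((.025,.045),):
        Q=P[(P[:,2]>lo)&(P[:,2]<hi)&(P[:,0]>.38)&(P[:,0]<.535)&(P[:,1]>-.2)&(P[:,1]<.2)]
        r=cv2.minAreaRect((Q[:,:2]*1000).astype(np.float32)); print(n,'mast',len(Q),r,Q[:,2].mean(), cv2.boxPoints(r).round(0).tolist())
    # rack face
    F=P[(P[:,2]>.008)&(P[:,2]<.040)&(P[:,0]>.62)&(P[:,0]<.68)&(P[:,1]>-.13)&(P[:,1]<.18)]
    T=P[(P[:,2]>.043)&(P[:,2]<.054)&(P[:,0]>.54)&(P[:,0]<.78)&(P[:,1]>-.24)&(P[:,1]<.3)]
    print('face',len(F),'top',len(T),cv2.minAreaRect((T[:,:2]*1000).astype(np.float32)))
    # front edge of rail by y bin
    for S,l in((F,'F'),(T,'T')):
        b=[]
        for y in np.arange(-.13,.18,.03):
            s=S[(S[:,1]>y)&(S[:,1]<y+.03)&(S[:,0]>.6)]
            if len(s)>3:b.append((y+.015,np.percentile(s[:,0],10) if l=='T' else np.median(s[:,0])))
        b=np.array(b)
        if len(b)>2: print(l,np.polyfit(b[:,0],b[:,1],1),b.round(3)[:,1].tolist())
    # plates (x .56-.63)
    for s in(1,-1):
        L=T[(T[:,0]<.63)&(T[:,1]*s>.1)]
        if len(L): print('plate',s,len(L),np.percentile(L,[3,50,97],axis=0).round(4).tolist())
    S=P[(P[:,2]>.012)&(P[:,2]<.072)&(abs(P[:,0]-.57)<.03)&(abs(P[:,1]+.067)<.03)]
    St=S[S[:,2]>.056]; print('stake top',len(St),St.mean(0),(St.max(0)+St.min(0))/2)
E
```

```text
top mast 1167 ((467.085693359375, -23.584503173828125), (300.9541015625, 38.12786102294922), 78.48295593261719) 0.036569896920445016 [[418.0, -167.0], [456.0, -175.0], [516.0, 120.0], [478.0, 128.0]]
face 694 top 807 ((656.3916015625, 26.655975341796875), (403.0459289550781, 190.66136169433594), 89.88058471679688)
F [-0.02883888  0.66547185] [0.669, 0.668, 0.665, 0.663, 0.665, 0.666, 0.666, 0.666, 0.666, 0.665, 0.651]
T [-0.00982956  0.65326233] [0.655, 0.654, 0.653, 0.653, 0.653, 0.653, 0.653, 0.654, 0.652, 0.651, 0.651]
plate 1 39 [[0.5686, 0.2208, 0.0441], [0.5966, 0.2239, 0.0467], [0.6272, 0.2254, 0.0536]]
plate -1 37 [[0.5702, -0.1746, 0.0439], [0.5956, -0.1712, 0.0477], [0.6235, -0.1683, 0.0526]]
stake top 54 [ 0.57004415 -0.06333965  0.06207367] [ 0.57033921 -0.06436897  0.06301632]
side mast 1751 ((468.951904296875, -26.300537109375), (301.6988830566406, 36.96836853027344), 78.58333587646484) 0.03657574221717728 [[421.0, -171.0], [457.0, -178.0], [517.0, 118.0], [481.0, 125.0]]
face 1013 top 1277 ((656.1317138671875, 24.345138549804688), (194.39505004882812, 405.0580749511719), 0.5445952415466309)
F [-0.00769384  0.65697405] [0.657, 0.656, 0.657, 0.656, 0.656, 0.666, 0.655, 0.66, 0.655, 0.654, 0.653]
T [-0.00763064  0.65477941] [0.656, 0.655, 0.655, 0.655, 0.654, 0.655, 0.654, 0.654, 0.654, 0.654, 0.653]
plate 1 68 [[0.5689, 0.2168, 0.0432], [0.5976, 0.2197, 0.0477], [0.6271, 0.2254, 0.0507]]
plate -1 97 [[0.5722, -0.1776, 0.0435], [0.5983, -0.1754, 0.0478], [0.6274, -0.1711, 0.0505]]
stake top 105 [ 0.57162022 -0.06820549  0.06183656] [ 0.57195089 -0.0674471   0.06045328]
```

```bash
cat >> h.py <<'E'
from scipy.spatial.transform import Rotation as Ro
RK=np.array([.6535,.024]); A=np.radians(.5)
def w2r(p): # world xy m -> rack mm
    d=np.asarray(p)[...,:2]-RK; c,s=np.cos(A),np.sin(A); return 1000*np.stack([d[...,0]*c+d[...,1]*s,-d[...,0]*s+d[...,1]*c],-1)
def r2w(p):
    p=np.asarray(p,float)/1000; c,s=np.cos(A),np.sin(A); return RK+np.array([c*p[0]-s*p[1],s*p[0]+c*p[1]])
def go(*targets):
    """targets: rack x,y mm, tcp z mm, yawline deg (tool y line direction measured from rack +y, ccw)"""
    s=status.read_state(); R=Ro.from_euler('xyz',s['ee_rot'],degrees=True); M=R.as_matrix()
    print('t',round(s['time'],2),'tcp',np.r_[w2r(s['tcp_pos']).round(1),round(s['tcp_pos'][2]*1000,1)],'rot',np.round(s['ee_rot'],2),'F',np.round(s['contact_force'],1),'grip',round(s['grip_width'],2))
    cur=np.degrees(np.arctan2(-M[0,1],M[1,1]))-np.degrees(A)
    for x,y,z,a in targets:
        d=M.T@(np.r_[r2w((x,y)),z/1000]-s['tcp_pos'])*100
        da=(a-cur+90)%180-90
        print('shift cm',d.round(2),'wz',round(-da,1))
def see():
    res=[]
    for n in('top','side'):
        c=cap(n);P=pts(c,(lambda m:m[0]['mask'])(vision.masks_of(n,'mast') or [{'mask':None}]) ) if 0 else pts(c)
        r=w2r(P); hsv=cv2.cvtColor(c['image'],cv2.COLOR_RGB2HSV)[c['z_map']>0]
        k=(P[:,2]>.028)&(P[:,2]<.0405)&(r[:,0]>-300)&(r[:,0]<-1)&(abs(r[:,1])<260)&(np.hypot(r[:,0]+82.5,r[:,1]+90)>16)
        k&=~((abs(abs(r[:,1])-198)<7)&(r[:,0]>-88))
        m=np.zeros(c['z_map'].shape,np.uint8); v,u=np.nonzero(c['z_map']>0); m[v[k],u[k]]=1
        m=cv2.morphologyEx(m,cv2.MORPH_CLOSE,np.ones((5,5)))
        nl,lab=cv2.connectedComponents(m); l=lab[v,u]
        cnt=np.bincount(l[k],minlength=nl);cnt[0]=0
        Q=r[k&(l==cnt.argmax())]
        b=cv2.minAreaRect(Q.astype(np.float32)); C=cv2.boxPoints(b)
        C=C[np.argsort(C[:,1])]; rt=C[:2].mean(0); lt=C[2:].mean(0)
        if max(b[1])<250: print('short')
        th=np.degrees(np.arctan2(rt[0]-lt[0],lt[1]-rt[1]))
        print(n,len(Q),'ctr',np.round(b[0],1),'size',np.round(b[1],1),'R',rt.round(1),'L',lt.round(1),'theta(right deeper+)',th.round(1))
E
python3 - <<'E'
from h import *
see()
go((-255,-160,150,-11),(-255,-160,12,-11))
E
```

```text
top 996 ctr [-186.8  -46.2] size [300.6  37.5] R [-217.5 -193.3] L [-156.1  100.9] theta(right deeper+) -11.8
side 1727 ctr [-185.  -49.] size [303.1  37. ] R [-216.3 -197.3] L [-153.8   99.3] theta(right deeper+) -11.9
t 0.9 tcp [-409.5  502.3  205.5] rot [179.99   0.   155.37] F [ 0.1  0.8 -0.3] grip 1.0
shift cm [-42.11 -53.41   5.54] wz -14.1
shift cm [-42.11 -53.41  19.34] wz -14.1
```

>>> apply_moves --series '[{"x": -42.1,"y": -53.4,"z": 5.5,"wz": -14.1,"grip": 0},{"x": -42.1,"y": -53.4,"z": 5.5,"wz": -14.1,"grip": 0},{"x": -42.1,"y": -53.4,"z": 5.5,"wz": -14.1,"grip": 0},{"x": -42.1,"y": -53.4,"z": 5.5,"wz": -14.1,"grip": 0},{"x": -42.1,"y": -53.4,"z": 5.5,"wz": -14.1,"grip": 0},{"x": -42.1,"y": -53.4,"z": 5.5,"wz": -14.1,"grip": 0},{"x": -42.1,"y": -53.4,"z": 5.5,"wz": -14.1,"grip": 0},{"x": -42.1,"y": -53.4,"z": 5.5,"wz": -14.1,"grip": 0},{"x": -42.1,"y": -53.4,"z": 5.5,"wz": -14.1,"grip": 0},{"x": -42.1,"y": -53.4,"z": 5.5,"wz": -14.1,"grip": 0}]'

```text
invalid input at $.series[0]: expected keys x, y, z, wx, wy, wz, grip
```

```bash
python3 -c "
from h import *
go((-255,-160,150,-11),(-255,-160,12,-11))"
```

```text
t 0.9 tcp [-409.5  502.3  205.5] rot [179.99   0.   155.37] F [ 0.1  0.8 -0.3] grip 1.0
shift cm [-42.11 -53.41   5.54] wz -14.1
shift cm [-42.11 -53.41  19.34] wz -14.1
```

All keys are required in each row.

>>> apply_moves --series '[{"x": -42.1,"y": -53.4,"z": 5.5,"wx": 0,"wy": 0,"wz": -14.1,"grip": 0},{"x": -42.1,"y": -53.4,"z": 5.5,"wx": 0,"wy": 0,"wz": -14.1,"grip": 0},{"x": -42.1,"y": -53.4,"z": 5.5,"wx": 0,"wy": 0,"wz": -14.1,"grip": 0},{"x": -42.1,"y": -53.4,"z": 5.5,"wx": 0,"wy": 0,"wz": -14.1,"grip": 0},{"x": -42.1,"y": -53.4,"z": 5.5,"wx": 0,"wy": 0,"wz": -14.1,"grip": 0},{"x": -42.1,"y": -53.4,"z": 5.5,"wx": 0,"wy": 0,"wz": -14.1,"grip": 0},{"x": -42.1,"y": -53.4,"z": 5.5,"wx": 0,"wy": 0,"wz": -14.1,"grip": 0},{"x": -42.1,"y": -53.4,"z": 5.5,"wx": 0,"wy": 0,"wz": -14.1,"grip": 0},{"x": -42.1,"y": -53.4,"z": 5.5,"wx": 0,"wy": 0,"wz": -14.1,"grip": 0},{"x": -42.1,"y": -53.4,"z": 5.5,"wx": 0,"wy": 0,"wz": -14.1,"grip": 0}]'

```text
time: 1.9
tcp_pos: [0.3572, 0.0365, 0.1655]
ee_rot: [180.0, 0.1, 169.5]
contact_force: [1.3, 0.2, 0.8]
grip_width: 0.185
grasp_force: 0.0
```

```bash
python3 -c "
from h import *
go((-255,-160,150,-11),(-255,-160,12,-11))"
```

```text
t 1.9 tcp [-296.1   15.1  165.5] rot [1.7997e+02 1.0000e-01 1.6948e+02] F [1.3 0.2 0.8] grip 0.18
shift cm [ -7.38 -16.4    1.55] wz -0.0
shift cm [ -7.36 -16.41  15.35] wz -0.0
```

>>> apply_moves --series '[{"x": -7.4,"y": -16.4,"z": 1.5,"wx": 0,"wy": 0,"wz": 0,"grip": 0},{"x": -7.4,"y": -16.4,"z": 1.5,"wx": 0,"wy": 0,"wz": 0,"grip": 0},{"x": -7.4,"y": -16.4,"z": 1.5,"wx": 0,"wy": 0,"wz": 0,"grip": 0},{"x": -7.4,"y": -16.4,"z": 5,"wx": 0,"wy": 0,"wz": 0,"grip": 0},{"x": -7.4,"y": -16.4,"z": 9,"wx": 0,"wy": 0,"wz": 0,"grip": 0},{"x": -7.4,"y": -16.4,"z": 12,"wx": 0,"wy": 0,"wz": 0,"grip": 0},{"x": -7.4,"y": -16.4,"z": 12,"wx": 0,"wy": 0,"wz": 0,"grip": 0}]'

```text
time: 2.6
tcp_pos: [0.3967, -0.1352, 0.0422]
ee_rot: [179.8, -0.5, 169.4]
contact_force: [-0.5, 0.2, 0.6]
grip_width: 0.003
grasp_force: 0.0
```

```bash
python3 -c "
from h import *
go((-255,-165,12,-11),(-150,-160,12,8))"
```

```text
t 2.6 tcp [-258.2 -156.9   42.2] rot [179.85  -0.46 169.41] F [-0.5  0.2  0.6] grip 0.0
shift cm [-0.49 -0.74  3.01] wz -0.1
shift cm [-10.7    1.77   2.94] wz -19.1
```

>>> apply_moves --series '[{"x": -0.5,"y": -0.7,"z": 3.0,"wx": 0,"wy": 0,"wz": 0,"grip": 0},{"x": -0.5,"y": -0.7,"z": 3.0,"wx": 0,"wy": 0,"wz": 0,"grip": 0},{"x": -1.5,"y": -0.5,"z": 3.0,"wx": 0,"wy": 0,"wz": -1,"grip": 0},{"x": -2.5,"y": -0.3,"z": 3.0,"wx": 0,"wy": 0,"wz": -3,"grip": 0},{"x": -3.4,"y": -0.2,"z": 3.0,"wx": 0,"wy": 0,"wz": -6,"grip": 0},{"x": -4.3,"y": 0,"z": 3.0,"wx": 0,"wy": 0,"wz": -9,"grip": 0},{"x": -5.2,"y": 0.2,"z": 3.0,"wx": 0,"wy": 0,"wz": -12,"grip": 0},{"x": -6.1,"y": 0.3,"z": 3.0,"wx": 0,"wy": 0,"wz": -15,"grip": 0},{"x": -6.9,"y": 0.4,"z": 3.0,"wx": 0,"wy": 0,"wz": -18,"grip": 0},{"x": -7.7,"y": 0.6,"z": 3.0,"wx": 0,"wy": 0,"wz": -19,"grip": 0}]'

```text
time: 3.6
tcp_pos: [0.4781, -0.1446, 0.0166]
ee_rot: [-179.9, 0.1, -171.4]
contact_force: [-1.7, -0.4, 1.6]
grip_width: 0.002
grasp_force: 1.0
```

```bash
python3 -c "
from h import *
see()
go((-215,-165,12,8),(-215,-240,50,8),(-150,-240,50,98))"
```

```text
short
top 631 ctr [-167.8   15.3] size [ 37.3 192.3] R [-158.9  -80.5] L [-176.8  111. ] theta(right deeper+) 5.3
short
side 324 ctr [-171.4   69.3] size [37.1 81. ] R [-167.2   29. ] L [-175.5  109.6] theta(right deeper+) 5.9
t 3.7 tcp [-175.8 -167.2   16.3] rot [-179.91    0.19 -171.47] F [-0.1 -0.2  0.4] grip 0.0
shift cm [3.86 0.76 0.42] wz 0.0
shift cm [ 4.89 -6.67 -3.38] wz 0.0
shift cm [-1.55 -7.58 -3.35] wz -90.0
```

```bash
python3 -c "
from h import *
print(np.round(status.read_state()['joint_positions'],0))
go((-230,-172,16,6),(-230,-235,16,6),(-150,-235,16,95))"
```

```text
[ -25.   20.  111.    0.   49. -123.]
t 3.7 tcp [-175.8 -167.2   16.3] rot [-179.91    0.19 -171.47] F [-0.1 -0.2  0.4] grip 0.0
shift cm [5.44 0.28 0.01] wz 2.0
shift cm [ 6.32 -5.96  0.02] wz 2.0
shift cm [-1.6  -7.08  0.05] wz -87.0
```

>>> apply_moves --series '[{"x": 3,"y": 0,"z": 0,"wx": 0,"wy": 0,"wz": 0,"grip": 1.0},{"x": 6.3,"y": -4,"z": 0,"wx": 0,"wy": 0,"wz": 8,"grip": 1.0},{"x": 6.3,"y": -7,"z": 0,"wx": 0,"wy": 0,"wz": 16,"grip": 1.0},{"x": 3,"y": -7.5,"z": 0,"wx": 0,"wy": 0,"wz": 24,"grip": 1.0},{"x": 0,"y": -7.5,"z": 0,"wx": 0,"wy": 0,"wz": 32,"grip": 1.0},{"x": -1.6,"y": -7.5,"z": 0,"wx": 0,"wy": 0,"wz": 40,"grip": 1.0},{"x": -1.6,"y": -7.5,"z": 0,"wx": 0,"wy": 0,"wz": 50,"grip": 1.0},{"x": -1.6,"y": -7.5,"z": 0,"wx": 0,"wy": 0,"wz": 60,"grip": 1.0},{"x": -1.6,"y": -7.5,"z": 0,"wx": 0,"wy": 0,"wz": 70,"grip": 1.0},{"x": -1.6,"y": -7.5,"z": 0,"wx": 0,"wy": 0,"wz": 80,"grip": 1.0}]'

```text
time: 4.7
tcp_pos: [0.5043, -0.2162, 0.0157]
ee_rot: [179.9, 0.1, 113.7]
contact_force: [-0.6, 0.4, -0.8]
grip_width: 0.101
grasp_force: 0.0
```

```bash
python3 -c "
from h import *
see()
go((-144,-215,14,96),(-148,-185,14,96),(-158,-85,14,96))"
```

```text
top 941 ctr [-162.4  -39. ] size [ 37.7 300.5] R [-147.1 -188.5] L [-177.7  110.5] theta(right deeper+) 5.8
side 1144 ctr [-163.2  -18.2] size [ 38. 256.] R [-151.  -145.6] L [-175.5  109.2] theta(right deeper+) 5.5
t 4.8 tcp [-151.5 -239.    15.7] rot [1.7994e+02 5.0000e-02 1.1411e+02] F [ 0.3 -0.8 -1.5] grip 0.1
shift cm [1.9  1.64 0.17] wz 17.6
shift cm [4.81 2.48 0.17] wz 17.6
shift cm [14.37  5.57  0.16] wz 17.6
```

>>> apply_moves --series '[{"x": 1.9,"y": 1.6,"z": 0,"wx": 0,"wy": 0,"wz": 9,"grip": 1.0},{"x": 1.9,"y": 1.6,"z": 0,"wx": 0,"wy": 0,"wz": 17.6,"grip": 1.0},{"x": 1.9,"y": 1.6,"z": 0,"wx": 0,"wy": 0,"wz": 17.6,"grip": 1.0},{"x": 3.0,"y": 1.9,"z": 0,"wx": 0,"wy": 0,"wz": 17.6,"grip": 1.0},{"x": 4.2,"y": 2.3,"z": 0,"wx": 0,"wy": 0,"wz": 17.6,"grip": 1.0},{"x": 5.4,"y": 2.7,"z": 0,"wx": 0,"wy": 0,"wz": 17.6,"grip": 1.0},{"x": 6.6,"y": 3.05,"z": 0,"wx": 0,"wy": 0,"wz": 17.6,"grip": 1.0},{"x": 7.8,"y": 3.4,"z": 0,"wx": 0,"wy": 0,"wz": 17.6,"grip": 1.0},{"x": 9.0,"y": 3.8,"z": 0,"wx": 0,"wy": 0,"wz": 17.6,"grip": 1.0}]'

```text
time: 5.7
tcp_pos: [0.5015, -0.1179, 0.0154]
ee_rot: [180.0, 0.0, 96.5]
contact_force: [1.1, -3.5, 0.8]
grip_width: 0.104
grasp_force: 1.9
```

```bash
python3 -c "
from h import *
see()
go((-156,-93,14,96),)"
```

```text
top 815 ctr [-172.1   45.1] size [ 37.2 252.1] R [-158.7  -80.3] L [-185.5  170.4] theta(right deeper+) 6.1
short
side 737 ctr [-173.7   76.8] size [ 37.7 190.7] R [-163.4  -18. ] L [-184.   171.6] theta(right deeper+) 6.2
t 5.8 tcp [-154.6 -138.6   14.9] rot [-1.799e+02 -1.500e-01  9.658e+01] F [-0.8 -0.1 -0. ] grip 0.11
shift cm [4.55 0.34 0.11] wz 0.1
```

>>> apply_moves --series '[{"x": 1.2,"y": 0.1,"z": 0,"wx": 0,"wy": 0,"wz": 0,"grip": 1.0},{"x": 2.4,"y": 0.2,"z": 0,"wx": 0,"wy": 0,"wz": 0,"grip": 1.0},{"x": 3.6,"y": 0.3,"z": 0,"wx": 0,"wy": 0,"wz": 0,"grip": 1.0},{"x": 4.6,"y": 0.3,"z": 0,"wx": 0,"wy": 0,"wz": 0,"grip": 1.0},{"x": 4.6,"y": 0.3,"z": 0,"wx": 0,"wy": 0,"wz": 0,"grip": 1.0},{"x": 2.0,"y": 0.3,"z": 0,"wx": 0,"wy": 0,"wz": 0,"grip": 1.0},{"x": -0.5,"y": 0.3,"z": 0,"wx": 0,"wy": 0,"wz": 0,"grip": 0},{"x": -0.5,"y": -4.7,"z": 0,"wx": 0,"wy": 0,"wz": -8,"grip": 0},{"x": -0.5,"y": -9,"z": 0,"wx": 0,"wy": 0,"wz": -16,"grip": 0},{"x": 4.5,"y": -8.5,"z": 0,"wx": 0,"wy": 0,"wz": -24,"grip": 0}]'

```text
time: 6.8
tcp_pos: [0.407, -0.0892, 0.0146]
ee_rot: [-179.8, -0.1, 119.9]
contact_force: [1.8, 1.0, 0.7]
grip_width: 0.008
grasp_force: 0.0
```

```bash
python3 -c "
from h import *
see()
go((-225,-60,14,14),(-180,-60,14,14),(-120,-40,14,28))"
```

```text
top 936 ctr [-171.3   69.8] size [ 38.6 300.5] R [-156.3  -79.8] L [-186.2  219.3] theta(right deeper+) 5.7
short
side 389 ctr [-157.9  -41.9] size [38.  84.7] R [-153.2  -84. ] L [-162.7    0.2] theta(right deeper+) 6.4
t 6.9 tcp [-246.3 -102.5   14.8] rot [-179.92   -0.32  120.49] F [-0.1 -0.4 -0.4] grip 0.01
shift cm [2.61 3.97 0.09] wz -74.0
shift cm [0.36 7.87 0.07] wz -74.0
shift cm [-0.91 14.06  0.05] wz -88.0
```

```bash
python3 -c "
from h import *
go((-205,-58,14,108),(-190,-56,14,108),(-150,-52,14,108),(-116,-47,14,115))"
```

```text
t 6.9 tcp [-246.3 -102.5   14.8] rot [-179.92   -0.32  120.49] F [-0.1 -0.4 -0.4] grip 0.01
shift cm [1.78 5.8  0.08] wz 12.0
shift cm [1.21 7.2  0.07] wz 12.0
shift cm [-0.45 10.86  0.06] wz 12.0
shift cm [-1.71 14.06  0.05] wz 5.0
```

>>> apply_moves --series '[{"x": 1.8,"y": 4.0,"z": 0,"wx": 0,"wy": 0,"wz": 8,"grip": 0},{"x": 1.8,"y": 5.8,"z": 0,"wx": 0,"wy": 0,"wz": 12,"grip": 0},{"x": 1.3,"y": 6.9,"z": 0,"wx": 0,"wy": 0,"wz": 12,"grip": 0},{"x": 0.8,"y": 8.0,"z": 0,"wx": 0,"wy": 0,"wz": 12,"grip": 0},{"x": 0.4,"y": 9.0,"z": 0,"wx": 0,"wy": 0,"wz": 12,"grip": 0},{"x": -0.1,"y": 10.0,"z": 0,"wx": 0,"wy": 0,"wz": 12,"grip": 0},{"x": -0.5,"y": 11.0,"z": 0,"wx": 0,"wy": 0,"wz": 11,"grip": 0},{"x": -0.9,"y": 12.0,"z": 0,"wx": 0,"wy": 0,"wz": 9,"grip": 0},{"x": -1.3,"y": 13.0,"z": 0,"wx": 0,"wy": 0,"wz": 7,"grip": 0},{"x": -1.7,"y": 14.0,"z": 0,"wx": 0,"wy": 0,"wz": 5,"grip": 0}]'

```text
time: 7.9
tcp_pos: [0.5419, -0.0273, 0.015]
ee_rot: [-180.0, -0.0, 115.7]
contact_force: [-1.0, 0.4, -0.6]
grip_width: 0.006
grasp_force: 0.6
```

```bash
python3 -c "
from h import *
c=cap('top');save(c,'t1.png')
see()
go((-160,-60,14,115))"
```

```text
short
top 631 ctr [-164.8  114.5] size [ 37.6 204.7] R [-115.9   24.6] L [-213.6  204.5] theta(right deeper+) 28.5
short
side 665 ctr [-174.2  132.4] size [ 38.8 156.9] R [-137.    63.3] L [-211.4  201.4] theta(right deeper+) 28.3
t 8.05 tcp [-111.3  -50.4   15.2] rot [1.7991e+02 5.0000e-02 1.1553e+02] F [0.1 0.9 0.8] grip 0.0
shift cm [ 1.2  -4.82  0.12] wz 0.0
```

View pics/t1.png

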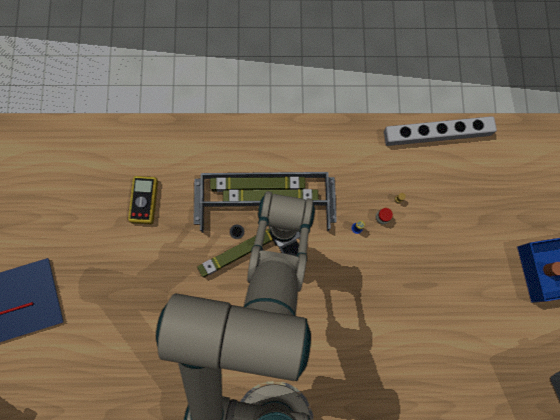

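```bash
python3 -c "
from h import *
go((-101,-45,15,118),(-140,-65,15,118),(-140,-65,75,118),(-245,245,75,122),(-245,245,15,122))"
```

```text
t 8.05 tcp [-111.3  -50.4   15.2] rot [1.7991e+02 5.0000e-02 1.1553e+02] F [0.1 0.9 0.8] grip 0.0
shift cm [0.06 1.16 0.03] wz -3.0
shift cm [-0.1  -3.22  0.02] wz -3.0
shift cm [-0.11 -3.21 -5.98] wz -3.0
shift cm [32.42  0.39 -6.  ] wz -7.0
shift cm [32.43  0.38 -0.  ] wz -7.0
```

>>> apply_moves --series '[{"x": 0.1,"y": 0.6,"z": 0,"wx": 0,"wy": 0,"wz": -1.5,"grip": 0},{"x": 0.1,"y": 1.2,"z": 0,"wx": 0,"wy": 0,"wz": -3,"grip": 0},{"x": 0.1,"y": 1.2,"z": 0,"wx": 0,"wy": 0,"wz": -3,"grip": 0},{"x": -0.1,"y": -3.2,"z": 0,"wx": 0,"wy": 0,"wz": -3,"grip": 0},{"x": -0.1,"y": -3.2,"z": -4,"wx": 0,"wy": 0,"wz": -3,"grip": 0},{"x": 1,"y": -3.2,"z": -8,"wx": 0,"wy": 0,"wz": -3,"grip": 0},{"x": 6,"y": -3.2,"z": -8,"wx": 0,"wy": 0,"wz": -7,"grip": 1},{"x": 11,"y": -2,"z": -8,"wx": 0,"wy": 0,"wz": -7,"grip": 1},{"x": 16,"y": 0,"z": -8,"wx": 0,"wy": 0,"wz": -7,"grip": 1},{"x": 21,"y": 0.4,"z": -8,"wx": 0,"wy": 0,"wz": -7,"grip": 1}]'

```text
time: 9.05
tcp_pos: [0.4575, 0.1612, 0.096]
ee_rot: [179.8, 0.1, 122.4]
contact_force: [0.7, 0.2, -0.0]
grip_width: 0.107
grasp_force: 0.0
```

```bash
python3 -c "
from h import *
see()
go((-245,245,75,122),(-245,245,15,122))"
```

```text
short
top 615 ctr [-111.8   31.4] size [ 37.8 197.5] R [-60.7 -53.1] L [-162.9  115.9] theta(right deeper+) 31.2
side 1421 ctr [-136.5   72.8] size [ 38.7 300.7] R [-59.1 -56.1] L [-213.9  201.7] theta(right deeper+) 31.0
t 9.15 tcp [-198.5  141.8   95.5] rot [ 1.7994e+02 -1.5000e-01  1.2287e+02] F [ 0.1 -0.6 -0. ] grip 0.11
shift cm [11.2   1.59  2.08] wz 0.4
shift cm [11.18  1.59  8.08] wz 0.4
```

```bash
python3 -c "
from h import *
go((-236,238,80,121),(-236,238,15,121),(-181,146,15,121))"
```

```text
t 9.15 tcp [-198.5  141.8   95.5] rot [ 1.7994e+02 -1.5000e-01  1.2287e+02] F [ 0.1 -0.6 -0. ] grip 0.11
shift cm [10.13  1.98  1.58] wz 1.4
shift cm [10.11  1.97  8.08] wz 1.4
shift cm [-0.61  1.69  8.05] wz 1.4
```

>>> apply_moves --series '[{"x": 5,"y": 1,"z": 0,"wx": 0,"wy": 0,"wz": 1.4,"grip": 1},{"x": 10.1,"y": 2.0,"z": 0,"wx": 0,"wy": 0,"wz": 1.4,"grip": 1},{"x": 10.1,"y": 2.0,"z": 3,"wx": 0,"wy": 0,"wz": 1.4,"grip": 1},{"x": 10.1,"y": 2.0,"z": 7,"wx": 0,"wy": 0,"wz": 1.4,"grip": 1},{"x": 10.1,"y": 2.0,"z": 8,"wx": 0,"wy": 0,"wz": 1.4,"grip": 1},{"x": 8,"y": 1.9,"z": 8,"wx": 0,"wy": 0,"wz": 1.4,"grip": 1},{"x": 6.8,"y": 1.9,"z": 8,"wx": 0,"wy": 0,"wz": 1.4,"grip": 1},{"x": 5.6,"y": 1.9,"z": 8,"wx": 0,"wy": 0,"wz": 1.4,"grip": 1},{"x": 4.4,"y": 1.8,"z": 8,"wx": 0,"wy": 0,"wz": 1.4,"grip": 1},{"x": 3.2,"y": 1.8,"z": 8,"wx": 0,"wy": 0,"wz": 1.4,"grip": 1}]'

```text
time: 10.15
tcp_pos: [0.4546, 0.195, 0.0158]
ee_rot: [179.9, -0.0, 121.0]
contact_force: [-2.0, 2.6, 1.7]
grip_width: 0.109
grasp_force: 1.7
```

```bash
python3 -c "
from h import *
see()
go((-181,146,15,121))"
```

```text
top 887 ctr [-112.    28.9] size [ 38.4 277.2] R [-41.2 -90.2] L [-182.9  148.1] theta(right deeper+) 30.7
side 1500 ctr [-118.8   41.5] size [ 39.7 319.2] R [-38.5 -96.5] L [-199.   179.5] theta(right deeper+) 30.2
t 10.25 tcp [-196.1  171.9   15.8] rot [1.7989e+02 9.0000e-02 1.2101e+02] F [-0.4  0.3  1. ] grip 0.11
shift cm [-2.99 -0.02  0.08] wz -0.5
```

>>> apply_moves --series '[{"x": -1,"y": 0,"z": 0,"wx": 0,"wy": 0,"wz": 0,"grip": 1},{"x": -2,"y": 0,"z": 0,"wx": 0,"wy": 0,"wz": 0,"grip": 1},{"x": -3,"y": 0,"z": 0,"wx": 0,"wy": 0,"wz": 0,"grip": 1},{"x": -3,"y": 0,"z": 0,"wx": 0,"wy": 0,"wz": 0,"grip": 1},{"x": 0,"y": 0,"z": 0,"wx": 0,"wy": 0,"wz": 0,"grip": 1},{"x": 0,"y": -3,"z": 0,"wx": 0,"wy": 0,"wz": 0,"grip": 0},{"x": 0,"y": -5.5,"z": 0,"wx": 0,"wy": 0,"wz": 4,"grip": 0}]'

```text
time: 10.95
tcp_pos: [0.4063, 0.1666, 0.0147]
ee_rot: [-180.0, 0.1, 117.2]
contact_force: [-0.9, -1.2, 0.2]
grip_width: 0.005
grasp_force: 0.0
```

```bash
python3 -c "
from h import *
see()
go((-208,96,15,112),(-190,104,15,112),(-120,125,15,100))"
```

```text
top 890 ctr [-71.6  10. ] size [ 88.  283.8] R [   1.1 -111.9] L [-144.2  131.8] theta(right deeper+) 30.8
side 1516 ctr [-99.5   9. ] size [ 38.8 301.9] R [ -22.2 -120.7] L [-176.7  138.7] theta(right deeper+) 30.8
t 11.05 tcp [-249.1  143.5   14.5] rot [-1.7972e+02  2.0000e-02  1.1713e+02] F [-0.7  0.5 -1. ] grip 0.01
shift cm [-6.09  1.55 -0.06] wz 4.6
shift cm [-6.19  3.51 -0.07] wz 4.6
shift cm [-7.45 10.71 -0.1 ] wz 16.6
```

```bash
python3 -c "
from h import *
go((-195,72,15,115),(-177,80,15,115),(-132,98,15,103),(-85,110,15,92))"
```

```text
t 11.05 tcp [-249.1  143.5   14.5] rot [-1.7972e+02  2.0000e-02  1.1713e+02] F [-0.7  0.5 -1. ] grip 0.01
shift cm [-8.82  1.63 -0.06] wz 1.6
shift cm [-8.91  3.6  -0.07] wz 1.6
shift cm [-9.32  8.43 -0.09] wz 13.6
shift cm [-10.36  13.17  -0.11] wz 24.6
```

>>> apply_moves --series '[{"x": -4.5,"y": 0.5,"z": 0,"wx": 0,"wy": 0,"wz": 1.6,"grip": 0},{"x": -8.8,"y": 1.6,"z": 0,"wx": 0,"wy": 0,"wz": 1.6,"grip": 0},{"x": -8.9,"y": 2.8,"z": 0,"wx": 0,"wy": 0,"wz": 1.6,"grip": 0},{"x": -8.9,"y": 3.8,"z": 0,"wx": 0,"wy": 0,"wz": 3,"grip": 0},{"x": -9.0,"y": 4.8,"z": 0,"wx": 0,"wy": 0,"wz": 5,"grip": 0},{"x": -9.1,"y": 5.8,"z": 0,"wx": 0,"wy": 0,"wz": 7.5,"grip": 0},{"x": -9.2,"y": 6.8,"z": 0,"wx": 0,"wy": 0,"wz": 10,"grip": 0},{"x": -9.3,"y": 7.8,"z": 0,"wx": 0,"wy": 0,"wz": 12,"grip": 0},{"x": -9.4,"y": 8.6,"z": 0,"wx": 0,"wy": 0,"wz": 14,"grip": 0}]'

```text
time: 11.95
tcp_pos: [0.5264, 0.1233, 0.0148]
ee_rot: [-179.9, 0.0, 103.1]
contact_force: [-3.3, -0.9, 1.6]
grip_width: 0.006
grasp_force: 1.3
```

```bash
python3 -c "
from h import *
see()
go((-110,104,15,97),(-85,110,15,92))"
```

```text
short
top 601 ctr [-61.2 -34.3] size [ 38.  190.8] R [ -38.  -126.8] L [-84.5  58.2] theta(right deeper+) 14.1
side 1339 ctr [-81.2   6.8] size [ 61.6 288.9] R [ -44.9 -133. ] L [-117.6  146.7] theta(right deeper+) 14.6
t 12.05 tcp [-124.6  100.5   14.9] rot [1.7993e+02 2.0000e-02 1.0319e+02] F [0.  0.6 0.4] grip 0.01
shift cm [ 0.02  1.5  -0.01] wz 5.7
shift cm [ 0.06  4.07 -0.01] wz 10.7
```

>>> apply_moves --series '[{"x": 0,"y": 1,"z": 0,"wx": 0,"wy": 0,"wz": 3,"grip": 0},{"x": 0,"y": 2,"z": 0,"wx": 0,"wy": 0,"wz": 6,"grip": 0},{"x": 0,"y": 3,"z": 0,"wx": 0,"wy": 0,"wz": 8,"grip": 0},{"x": 0,"y": 4,"z": 0,"wx": 0,"wy": 0,"wz": 10,"grip": 0},{"x": 0,"y": 5,"z": 0,"wx": 0,"wy": 0,"wz": 12,"grip": 0},{"x": 0,"y": 5,"z": 0,"wx": 0,"wy": 0,"wz": 12,"grip": 0}]'

```text
time: 12.65
tcp_pos: [0.5764, 0.1344, 0.0149]
ee_rot: [179.9, 0.0, 91.2]
contact_force: [-0.7, 0.5, -0.7]
grip_width: 0.006
grasp_force: 0.0
```

```bash
python3 -c "
from h import *
see()
c=cap('side');save(c,'s2.png')
go((-100,100,15,0),(-100,5,15,0),(-70,5,15,0))"
```

```text
short
top 627 ctr [-50.3 -30.6] size [200.3  36.7] R [ -51.7 -130.8] L [-48.9  69.5] theta(right deeper+) -0.8
side 1340 ctr [-59.6  17.4] size [303.9  62.9] R [ -61.3 -134.5] L [-57.9 169.4] theta(right deeper+) -0.6
t 12.8 tcp [-77.6 110.7  15.1] rot [1.7999e+02 1.0000e-02 9.1180e+01] F [-0.8 -0.5  0.2] grip 0.01
shift cm [-1.05 -2.26  0.01] wz -89.3
shift cm [-1.055e+01 -2.370e+00  1.000e-02] wz -89.3
shift cm [-1.058e+01  6.300e-01  1.000e-02] wz -89.3
```

View pics/s2.png

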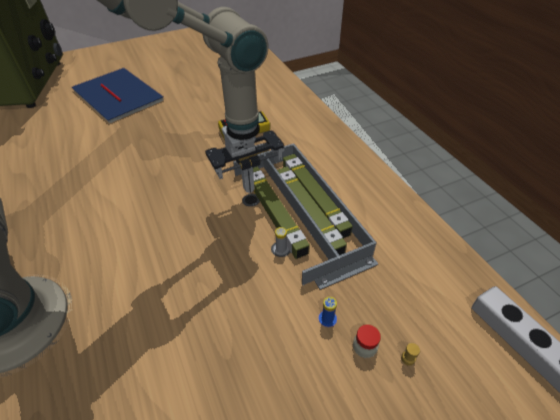

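>>> apply_moves --series '[{"x": 0,"y": -4,"z": 0,"wx": 0,"wy": 0,"wz": 0,"grip": 0},{"x": -5,"y": -6,"z": 0,"wx": 0,"wy": 0,"wz": -8.5,"grip": 9.4},{"x": -9.5,"y": -6,"z": 0,"wx": 0,"wy": 0,"wz": -17,"grip": 9.4},{"x": -9.5,"y": -6,"z": 0,"wx": 0,"wy": 0,"wz": -25,"grip": 9.4},{"x": -9.5,"y": -6,"z": 0,"wx": 0,"wy": 0,"wz": -34,"grip": 9.4},{"x": -9.5,"y": -6,"z": 0,"wx": 0,"wy": 0,"wz": -42,"grip": 9.4},{"x": -9.5,"y": -6,"z": 0,"wx": 0,"wy": 0,"wz": -50,"grip": 9.4},{"x": -9.5,"y": -6,"z": 0,"wx": 0,"wy": 0,"wz": -59,"grip": 9.4},{"x": -9.5,"y": -6,"z": 0,"wx": 0,"wy": 0,"wz": -67,"grip": 9.4},{"x": -9.5,"y": -6,"z": 0,"wx": 0,"wy": 0,"wz": -75,"grip": 9.4}]'

```text
time: 13.8
tcp_pos: [0.5167, 0.0378, 0.0154]
ee_rot: [180.0, 0.0, 166.5]
contact_force: [-0.5, 0.1, 0.1]
grip_width: 0.733
grasp_force: 0.0
```

>>> apply_moves --series '[{"x": 0,"y": 0,"z": 0,"wx": 0,"wy": 0,"wz": -8,"grip": 9.4},{"x": 0,"y": 0,"z": 0,"wx": 0,"wy": 0,"wz": -14.3,"grip": 9.4},{"x": 0,"y": 0,"z": 0,"wx": 0,"wy": 0,"wz": -14.3,"grip": 9.4}]'

```text
time: 14.1
tcp_pos: [0.5167, 0.0378, 0.0153]
ee_rot: [-180.0, 0.0, -179.6]
contact_force: [0.4, -0.3, 0.2]
grip_width: 0.983
grasp_force: 0.0
```

```bash
python3 -c "
from h import *
see()
go((-80,18,15,0),(-44,18,15,0))"
```

```text
short
top 202 ctr [-50.8 -96.3] size [69.1 35.7] R [ -51.6 -130.8] L [-50.  -61.8] theta(right deeper+) -1.4
side 1268 ctr [-46.5  15.5] size [299.2  38.5] R [ -48.6 -134.1] L [-44.5 165.1] theta(right deeper+) -0.8
t 14.2 tcp [-136.6   15.1   15.3] rot [ 1.8000e+02  2.0000e-02 -1.7971e+02] F [ 0.5 -0.6 -0.1] grip 1.0
shift cm [-5.66  0.31  0.04] wz -0.2
shift cm [-9.26  0.33  0.04] wz -0.2
```

>>> apply_moves --series '[{"x": -4,"y": 0.2,"z": 0,"wx": 0,"wy": 0,"wz": 0,"grip": 9.4},{"x": -5.2,"y": 0.2,"z": 0,"wx": 0,"wy": 0,"wz": 0,"grip": 9.4},{"x": -6.2,"y": 0.2,"z": 0,"wx": 0,"wy": 0,"wz": 0,"grip": 9.4},{"x": -7.2,"y": 0.2,"z": 0,"wx": 0,"wy": 0,"wz": 0,"grip": 9.4},{"x": -8.0,"y": 0.2,"z": 0,"wx": 0,"wy": 0,"wz": 0,"grip": 9.4},{"x": -8.5,"y": 0.2,"z": 0,"wx": 0,"wy": 0,"wz": 0,"grip": 9.4},{"x": -8.9,"y": 0.2,"z": 0,"wx": 0,"wy": 0,"wz": 0,"grip": 9.4},{"x": -8.9,"y": 0.2,"z": 0,"wx": 0,"wy": 0,"wz": 0,"grip": 9.4}]'

```text
time: 15.0
tcp_pos: [0.6065, 0.0405, 0.0149]
ee_rot: [180.0, 0.0, -179.6]
contact_force: [-0.9, -0.7, 0.1]
grip_width: 0.997
grasp_force: 0.4
```

>>> apply_moves --series '[{"x": -0.2,"y": 0,"z": 0,"wx": 0,"wy": 0,"wz": 0,"grip": 9.4},{"x": -0.2,"y": 0,"z": 0,"wx": 0,"wy": 0,"wz": 0,"grip": 9.4}]'

```text
time: 15.2
tcp_pos: [0.6076, 0.0405, 0.0151]
ee_rot: [180.0, -0.0, -179.6]
contact_force: [-2.0, -1.2, -1.4]
grip_width: 0.999
grasp_force: 1.0
```

>>> apply_moves --series '[{"x": -0.2,"y": 0,"z": 0,"wx": 0,"wy": 0,"wz": 0,"grip": 9.4},{"x": -0.2,"y": 0,"z": 0,"wx": 0,"wy": 0,"wz": 0,"grip": 9.4}]'

```text
time: 15.4
tcp_pos: [0.6091, 0.0405, 0.015]
ee_rot: [180.0, -0.1, -179.6]
contact_force: [-3.3, 0.3, -0.6]
grip_width: 1.001
grasp_force: 1.9
```

```bash
python3 -c "
from h import *
see()
go((-40,18,15,0))"
```

```text
short
top 183 ctr [ -20.  -130.6] size [ 37.9 111.5] R [ -19.9 -186.4] L [-20.1 -74.8] theta(right deeper+) 0.1
short
side 680 ctr [-27.4 -64.7] size [ 52.9 140.4] R [ -27.1 -134.9] L [-27.7   5.5] theta(right deeper+) 0.2
t 15.5 tcp [-44.2  16.9  15.1] rot [-1.8000e+02 -8.0000e-02 -1.7958e+02] F [-4.2 -0.2  0.1] grip 1.0
shift cm [-0.42  0.11  0.  ] wz -0.1
```

>>> apply_moves --series '[{"x": -0.2,"y": 0,"z": 0,"wx": 0,"wy": 0,"wz": 0,"grip": 9.4},{"x": -0.2,"y": 0,"z": 0,"wx": 0,"wy": 0,"wz": 0,"grip": 9.4}]'

```text
time: 15.7
tcp_pos: [0.6091, 0.0405, 0.0151]
ee_rot: [-180.0, -0.3, -179.6]
contact_force: [-7.7, -0.4, 3.8]
grip_width: 1.002
grasp_force: 3.9
```

>>> apply_moves --series '[{"x": -0.2,"y": 0,"z": 0,"wx": 0,"wy": 0,"wz": 0,"grip": 9.4},{"x": -0.2,"y": 0,"z": 0,"wx": 0,"wy": 0,"wz": 0,"grip": 9.4}]'

```text
time: 15.9
tcp_pos: [0.6091, 0.0405, 0.0151]
ee_rot: [-180.0, -0.5, -179.6]
contact_force: [-11.6, -1.4, 5.9]
grip_width: 1.002
grasp_force: 5.6
```

>>> apply_moves --series '[{"x": 0.5,"y": 0,"z": 0,"wx": 0,"wy": 0,"wz": 0,"grip": 9.4},{"x": 2,"y": 0,"z": 0,"wx": 0,"wy": 0,"wz": 0,"grip": 9.4},{"x": 6,"y": 0,"z": 0,"wx": 0,"wy": 0,"wz": 0,"grip": 9.4},{"x": 11,"y": 0,"z": -2,"wx": 0,"wy": 0,"wz": 0,"grip": 9.4},{"x": 15,"y": 4,"z": -6,"wx": 0,"wy": 0,"wz": 0,"grip": 9.4},{"x": 18,"y": 8,"z": -10,"wx": 0,"wy": 0,"wz": 0,"grip": 9.4},{"x": 22,"y": 12,"z": -12,"wx": 0,"wy": 0,"wz": 0,"grip": 9.4},{"x": 26,"y": 16,"z": -12,"wx": 0,"wy": 0,"wz": 0,"grip": 9.4},{"x": 28,"y": 20,"z": -12,"wx": 0,"wy": 0,"wz": 0,"grip": 9.4},{"x": 28,"y": 24,"z": -12,"wx": 0,"wy": 0,"wz": 0,"grip": 9.4}]'

```text
time: 16.9
tcp_pos: [0.3411, 0.254, 0.1355]
ee_rot: [179.8, 0.4, -179.7]
contact_force: [0.8, 0.1, 0.5]
grip_width: 1.002
grasp_force: 0.0
```

```bash
python3 -c "
from h import *
see()
c=cap('side');save(c,'s3.png');
for n in ('top','side'):
    c=cap(n)
    for t in('meter','jar','coupler'):
        r=vision.masks_of(n,t)
        if r: print(n,t,np.median(pts(c,r[0]['mask']),0).round(3))
c=cap('top');cv2.imwrite('pics/t3.png',cv2.resize(c['image'][150:290,180:380,::-1],None,fx=4,fy=4))
print(status.read_state()['time'])"
```

```text
top 986 ctr [-19.7   0.7] size [ 37.3 379.3] R [ -19.6 -189. ] L [-19.7 190.4] theta(right deeper+) 0.0
side 1339 ctr [-18.8  16.3] size [300.9  35.7] R [ -19.1 -134.1] L [-18.6 166.8] theta(right deeper+) -0.1
top meter [0.663 0.407 0.036]
top jar [ 0.609 -0.343  0.048]
top coupler [ 0.671 -0.402  0.038]
side meter [0.664 0.385 0.034]
side jar [ 0.608 -0.357  0.048]
side coupler [ 0.669 -0.409  0.039]
17.5
```

View pics/t3.png

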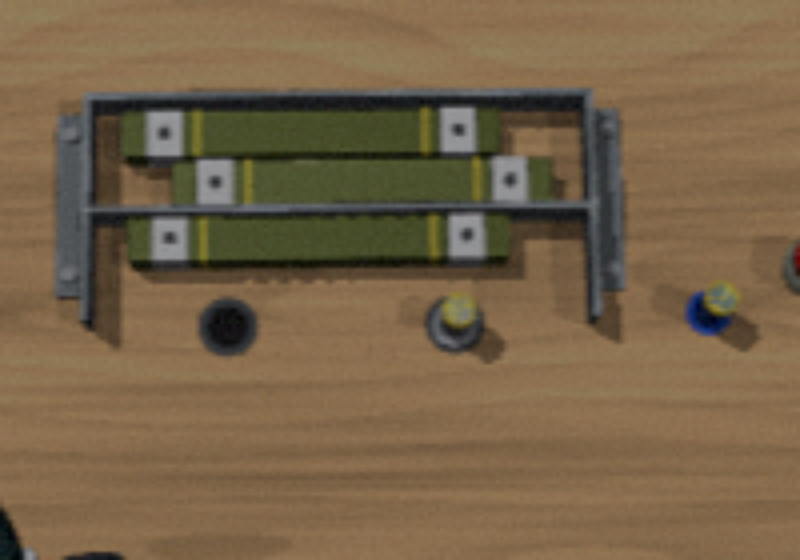

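View pics/s3.png

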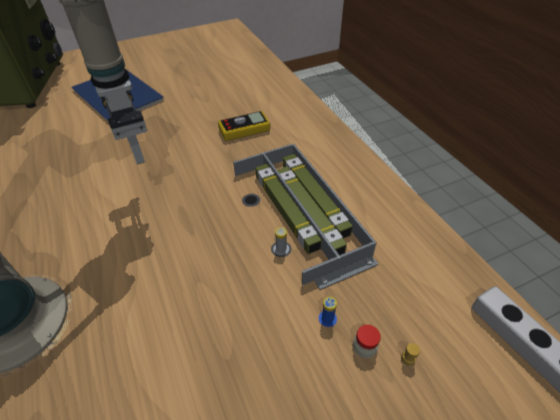

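In the pictures the mast lies flat along the rail (crop rows 215–265) behind the stake. The meter, jar and coupler haven't moved, and the arm is clear of everything.

```bash
python3 -c "
from station import close_job
print(close_job())"
```

```text
the job is handed in; nothing more can be done
None
```

The mast section lies flat against the back rail of the front bay, its right end slid in behind the stake first and its left end pushed in after; it was only pushed, the meter, jar and coupler did not move, and the job was handed in at about 17.5 s.

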